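# Unstack the glaze test tiles onto their colour boards

### The arm

A 6-joint arm with a two-finger parallel gripper is mounted at the origin on the work surface. World frame = base frame: x ahead of the robot, y to its left, z up, the work surface at z = 0. Lengths are in m, angles in rad, forces in N, time in s.
With the tool pointing down it reaches from about 0.35 to 0.725 m from the base axis. Payload 4.3 kg.
Tool frame: the origin (TCP) lies at the very end of the fingers, on their centre line; the grasp point (between the pads) lies 19 mm behind it; z points along the fingers, y is the line along which they close (so a half turn about z gives the same grasp; the last joint's range is limited). The gripper opens to 85 mm and grips with 20 to 120 N. Pads are 22 mm wide; open, the fingers measure 114 mm over their backs; the gripper's body (76 mm by 85 mm) begins 54 mm behind the grasp point. The pads swing forward as they close: fully open they stand 13 mm farther back than shut.
Start: joints at [1.214, 0.377, 0.081, 1.274, 0, 1.46], TCP at [0.14, 0.558, 0.211] pointing down, gripper open.
Joint ranges: [-2.72, 2.72], [-0.84, 1.66], [-1.02, 1.22], [-1.77, 2.12], [-1.37, 1.28], [-3.14, 3.14]. Speed limits (rad/s): [2.57, 2.57, 3.14, 3.14, 3.14, 3.14].

### API

Orientations are given as a 3x3 rotation matrix whose columns are the frame's x, y, z axes.
In Python, from station import bot gives the robot as it stands.
- The arm moves only by the shell command python3 -m inch 'ROWS'. ROWS is JSON, a list of rows, each a list of 7 numbers: the shift along the tool's x, y, z in mm, then the turn, a rotation vector about the tool's x, y, z in rad, then the gripper command: -1 is shut, 1 is fully open, values between are in proportion. In form: [[dx, dy, dz, rx, ry, rz, gripper], ...]. A call has 1 to 5 rows; each row shifts and turns the commanded pose from where the row before left it, along the tool's axes as they then stand; what a row does not reach is not made up. A row lasts 1/8 s, in which the tool goes at most 62.5 mm and 10.7 degrees, less where a joint would pass 70% of its speed; a pose out of reach is approached as far as the arm can. A call with a gripper value outside its range is refused whole. The fingers move at their own pace and stop on an object; the grip force is fixed at half the most. Time passes only in rows, so rows that do not move let the fingers close. It gives the time, the measured TCP pose, the force and the opening at its end, in the units of the state.
- bot.sense(): the state, without advancing time (a new reading comes with each control period).
- bot.capture(name): name is "side" or "top"; returns a dict with "frame" (420x560x3 uint8, red, green, blue), "camera_matrix" (3x3 intrinsics, pixels), "camera_from_world" (4x4, takes a point from world to camera coordinates). Camera axes: x right, y up, looking along -z (the intrinsics and any distortion apply to the point x, -y, -z); pixel columns grow to the right and rows downward; lengths in m; the calibration is good to about 2 mm. A picture is of the moment at which its call begins. There is no depth.
- bot.hand_in(): hands the job in, once; it reports no verdict.
The state is a dict: "t": time; "joint_pos": joint angles; "joint_velocities": joint speeds; "joint_torque": joint torques, N m; "tool_pos": TCP position; "tool_rot": TCP orientation; "force": force on the tool from outside, world axes, zero at the start; "torque": the same for the moment, N m; "gripper_width": finger opening in m.
Only numpy, scipy, OpenCV 4.12 (cv2) and the standard library are available. Lean on these libraries where they do the work, as an engineer would, in place of code of your own. Each camera call takes 0.05 s, during which the arm holds its last target. There are 200 camera calls.

### The job

Take the criss-cross stack of five glazed test tiles apart from the top down, and lay each tile on the plywood board whose glaze jar has the same colour: glazed face up, flat inside the outline drawn on the board and along it. Set the tiles down gently without dropping or tipping any over, and leave all five lying on their boards.

Things in the scene. Friction and masses are not known exactly. Their poses are not given: they have to be found in the camera images.
- tile_white: loose clay test tile with white glaze, a plain bar 100 x 38 x 20 mm thick, about 0.16 kg; at the start the single tile on top (third layer) of the stack. Origin: centre of its underside; x along its length, y across, z up (glazed face). Either end may point either way. Stack: 2 parallel tiles (30 mm gap), 2 more across them, 1 across on top; 72 mm high with the fixed plaster disc (170 mm across, 12 mm high) below it.
- tile_yellow: loose clay test tile with yellow glaze, a plain bar 100 x 38 x 20 mm thick, about 0.16 kg; at the start one of the two tiles of the middle layer of the stack. Origin: centre of its underside; x along its length, y across, z up (glazed face). Either end may point either way. A dark dot marks the +x end.
- tile_green: loose clay test tile with green glaze, a plain bar 100 x 38 x 20 mm thick, about 0.16 kg; at the start one of the two tiles of the middle layer of the stack. Origin: centre of its underside; x along its length, y across, z up (glazed face). Either end may point either way. A dark dot marks the +x end.
- tile_red: loose clay test tile with dark red glaze, a plain bar 100 x 38 x 20 mm thick, about 0.16 kg; at the start one of the two tiles of the bottom layer of the stack. Origin: centre of its underside; x along its length, y across, z up (glazed face). Either end may point either way. A dark dot marks the +x end.
- tile_blue: loose clay test tile with cobalt-blue glaze, a plain bar 100 x 38 x 20 mm thick, about 0.16 kg; at the start one of the two tiles of the bottom layer of the stack. Origin: centre of its underside; x along its length, y across, z up (glazed face). Either end may point either way. A dark dot marks the +x end.
- board_white: fixed plywood board 162 x 80 mm, 6 mm thick, a white glaze jar (36 mm across, top 51 mm above the table) fixed at one end. Origin: on the table under the centre of the tile-sized outline (108 x 46 mm) drawn on it; the tile rests 6 mm above it. x runs along the board to the jar (axis at x = +81 mm); board from x = -60 to +102 mm, y = -40 to +40 mm.
- board_yellow: fixed plywood board 162 x 80 mm, 6 mm thick, a yellow glaze jar (36 mm across, top 51 mm above the table) fixed at one end. Origin: on the table under the centre of the tile-sized outline (108 x 46 mm) drawn on it; the tile rests 6 mm above it. x runs along the board to the jar (axis at x = +81 mm); board from x = -60 to +102 mm, y = -40 to +40 mm.
- board_green: fixed plywood board 162 x 80 mm, 6 mm thick, a green glaze jar (36 mm across, top 51 mm above the table) fixed at one end. Origin: on the table under the centre of the tile-sized outline (108 x 46 mm) drawn on it; the tile rests 6 mm above it. x runs along the board to the jar (axis at x = +81 mm); board from x = -60 to +102 mm, y = -40 to +40 mm.
- board_red: fixed plywood board 162 x 80 mm, 6 mm thick, a dark red glaze jar (36 mm across, top 51 mm above the table) fixed at one end. Origin: on the table under the centre of the tile-sized outline (108 x 46 mm) drawn on it; the tile rests 6 mm above it. x runs along the board to the jar (axis at x = +81 mm); board from x = -60 to +102 mm, y = -40 to +40 mm.
- board_blue: fixed plywood board 162 x 80 mm, 6 mm thick, a cobalt-blue glaze jar (36 mm across, top 51 mm above the table) fixed at one end. Origin: on the table under the centre of the tile-sized outline (108 x 46 mm) drawn on it; the tile rests 6 mm above it. x runs along the board to the jar (axis at x = +81 mm); board from x = -60 to +102 mm, y = -40 to +40 mm.
Things that resemble listed ones, but are neither listed nor needed, are in the scene too. Leave any pink look-alike of the tile_red alone.

How it is judged:
On the way, in this order (a step that is already met when the one before it is completed fails the run):
1. the white top tile lies on its board, released (horizontal distance between tile_white and board_white below 0.012 m and z of tile_white in the frame of board_white between 0.002 and 0.01 m and angle between the x axis of tile_white and the x axis of board_white, either way round below 0.2 rad and angle between tile_white's own z axis and vertical below 0.1 rad and linear speed of tile_white below 0.03 m/s and contact force between the fingers and tile_white below 0.1 N), for 0.2 s.
2. the two tiles of the middle layer, yellow and green, lie on their boards too, released (horizontal distance between tile_yellow and board_yellow below 0.012 m and z of tile_yellow in the frame of board_yellow between 0.002 and 0.01 m and angle between the x axis of tile_yellow and the x axis of board_yellow, either way round below 0.2 rad and angle between each of tile_yellow, tile_green's own z axis and vertical below 0.1 rad and linear speed of each of tile_yellow, tile_green below 0.03 m/s and contact force between the fingers and tile_yellow below 0.1 N and horizontal distance between tile_green and board_green below 0.012 m and z of tile_green in the frame of board_green between 0.002 and 0.01 m and angle between the x axis of tile_green and the x axis of board_green, either way round below 0.2 rad and contact force between the fingers and tile_green below 0.1 N), for 0.2 s.
At the end, for the whole second after the job is handed in: All five tiles lie at rest, flat and glazed face up, each on the board of its own colour: centre within 12 mm of the outline's centre, long axis within 0.2 rad of the board's (either way round), underside resting on the board (2 to 10 mm above the table) (horizontal distance between tile_white and board_white below 0.012 m and z of tile_white in the frame of board_white between 0.002 and 0.01 m and angle between the x axis of tile_white and the x axis of board_white, either way round below 0.2 rad and angle between each of tile_white, tile_yellow, tile_green, tile_red, tile_blue's own z axis and vertical below 0.1 rad and linear speed of each of tile_white, tile_yellow, tile_green, tile_red, tile_blue below 0.03 m/s and horizontal distance between tile_yellow and board_yellow below 0.012 m and z of tile_yellow in the frame of board_yellow between 0.002 and 0.01 m and angle between the x axis of tile_yellow and the x axis of board_yellow, either way round below 0.2 rad and horizontal distance between tile_green and board_green below 0.012 m and z of tile_green in the frame of board_green between 0.002 and 0.01 m and angle between the x axis of tile_green and the x axis of board_green, either way round below 0.2 rad and horizontal distance between tile_red and board_red below 0.012 m and z of tile_red in the frame of board_red between 0.002 and 0.01 m and angle between the x axis of tile_red and the x axis of board_red, either way round below 0.2 rad and horizontal distance between tile_blue and board_blue below 0.012 m and z of tile_blue in the frame of board_blue between 0.002 and 0.01 m and angle between the x axis of tile_blue and the x axis of board_blue, either way round below 0.2 rad); the robot touches nothing.
It fails at once if a tile is dropped onto its board (faster than 0.7 m/s just above it) ((linear speed of tile_white above 0.7 m/s and horizontal distance between tile_white and board_white below 0.08 m and height (world z) of tile_white below 0.06 m) or (linear speed of tile_yellow above 0.7 m/s and horizontal distance between tile_yellow and board_yellow below 0.08 m and height (world z) of tile_yellow below 0.06 m) or (linear speed of tile_green above 0.7 m/s and horizontal distance between tile_green and board_green below 0.08 m and height (world z) of tile_green below 0.06 m) or (linear speed of tile_red above 0.7 m/s and horizontal distance between tile_red and board_red below 0.08 m and height (world z) of tile_red below 0.06 m) or (linear speed of tile_blue above 0.7 m/s and horizontal distance between tile_blue and board_blue below 0.08 m and height (world z) of tile_blue below 0.06 m)).
It fails at once if a tile is tipped over (tilted by more than 45 degrees) (angle between any of tile_white, tile_yellow, tile_green, tile_red, tile_blue's own z axis and vertical above 0.8 rad).
It also fails if it takes over 120 s, if anything falls off the work surface, if the arm or the gripper's body presses on something with over 40 N, if the wrist force passes 120 N, or if a joint passes its speed limit or range.

## Working session

There is one attempt and no reset: what is moved stays moved. The work goes in short steps, Python scripts to look and compute and a shell command to move; the robot and the scene stay as the last step left them, time stands still between calls to the robot, and variables do not carry over. Pictures are saved under pics/ and viewed, on a budget of 14 in all, crops included, one or two more only if the job needs it, and the job is handed in when it is done.

```bash
ls; mkdir -p pics
python3 - <<'E'
from station import bot
import cv2,numpy as np
s=bot.sense();print(s['t'],s['tool_pos'],np.round(s['tool_rot'],3),s['gripper_width'])
for n in('top','side'):
    c=bot.capture(n);cv2.imwrite(f'pics/{n}0.png',c['frame'][:,:,::-1]);print(c['camera_matrix'],np.round(c['camera_from_world'],3),[k for k in c])
E
```

```text
pics
0.0 [0.14020089 0.55692136 0.20976961] [[-0.97   0.244 -0.001]
 [ 0.244  0.97  -0.002]
 [ 0.    -0.002 -1.   ]] 0.08498296454213604
[[396.49672994   0.         277.90440655]
 [  0.         396.49672994 209.21933086]
 [  0.           0.           1.        ]] [[ 0.002 -1.    -0.005 -0.035]
 [ 0.998  0.002  0.062 -0.512]
 [-0.062 -0.005  0.998 -1.093]
 [ 0.     0.     0.     1.   ]] ['frame', 'camera_matrix', 'camera_from_world']
[[399.93672764   0.         280.67433209]
 [  0.         399.93672764 207.95467921]
 [  0.           0.           1.        ]] [[ 0.862 -0.506 -0.023 -0.448]
 [ 0.337  0.54   0.772 -0.205]
 [-0.378 -0.673  0.636 -0.877]
 [ 0.     0.     0.     1.   ]] ['frame', 'camera_matrix', 'camera_from_world']
```

View pics/top0.png

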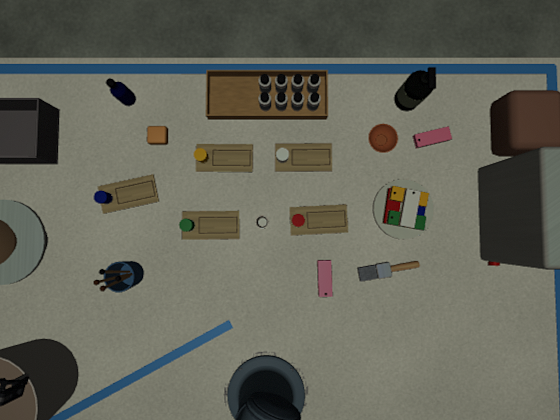

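View pics/side0.png

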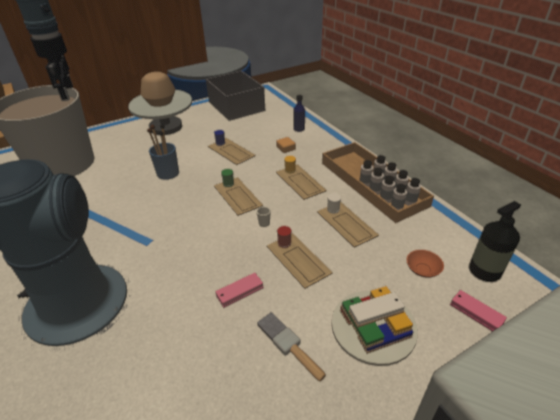

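The top view shows the stack at about (405,208) and the boards at white (303,157), yellow (224,158), blue (128,194), green (210,225) and red (319,220). The pink look-alikes are at (325,278) and (433,137).

Run:
```python
import cv2,numpy as np
a=cv2.imread('pics/top0.png');b=cv2.imread('pics/side0.png')
s=cv2.resize(a[170:245,365:440],None,fx=5.3,fy=5.3,interpolation=cv2.INTER_CUBIC)
t=cv2.resize(b[275:365,325:425],(398,398),interpolation=cv2.INTER_CUBIC)
cv2.imwrite('pics/c1.png',cv2.convertScaleAbs(np.hstack([s[:397],t[:397]]),alpha=1.5))
c=cv2.resize(a[135:245,85:355],None,fx=2.95,fy=2.95,interpolation=cv2.INTER_CUBIC)
cv2.imwrite('pics/c2.png',cv2.convertScaleAbs(c,alpha=1.5))
hsv=cv2.cvtColor(a,cv2.COLOR_BGR2HSV)
for p in [(230,168),(240,151),(300,168),(340,212),(335,165+0),(330,235),(260,190),(150,188),(403,209),(392,192),(416,194),(419,224),(392,218),(390,208)]: print(p,hsv[p[1],p[0]])
```

```text
(230, 168) [ 22 100  99]
(240, 151) [ 21  98 101]
(300, 168) [22 99 98]
(340, 212) [ 22 100  99]
(335, 165) [ 30  29 125]
(330, 235) [ 30  28 126]
(260, 190) [ 30  30 128]
(150, 188) [ 22 103  99]
(403, 209) [ 38  24 116]
(392, 192) [ 22 213 134]
(416, 194) [ 32  24 138]
(419, 224) [ 65 162  71]
(392, 218) [ 61 139  44]
(390, 208) [179 226  98]
```

View pics/c1.png

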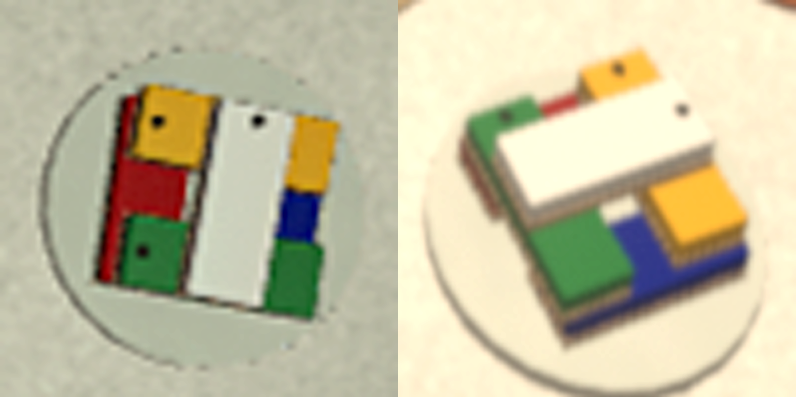

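View pics/c2.png

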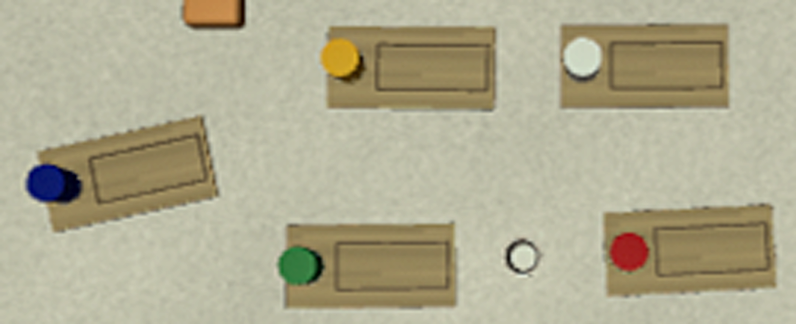

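The crops show white on top with its long axis near world x. Yellow (far) and green (near) lie across it in the middle layer, with red to the left and blue to the right at the bottom. Next I measure.

```bash
cat > h.py <<'E'
from station import bot
import cv2,numpy as np
def ray(c,uv,z):
    K=c['camera_matrix'];T=c['camera_from_world'];R=T[:3,:3];o=-R.T@T[:3,3]
    uv=np.atleast_2d(uv).astype(float)
    d=np.c_[(uv[:,0]-K[0,2])/K[0,0],-(uv[:,1]-K[1,2])/K[1,1],-np.ones(len(uv))]@R
    return (o+d*((z-o[2])/d[:,2])[:,None])[:,:2]
H={'yellow':((17,150,70),(27,255,255)),'green':((50,90,25),(80,255,255)),'blue':((110,120,25),(130,255,255)),
   'red':((170,190,50),(180,255,255)),'white':((20,0,95),(75,33,255)),'wood':((15,60,45),(30,140,140))}
def rects(c,col,z,roi,minA=15):
    x0,y0,x1,y1=roi;h=cv2.cvtColor(c['frame'],cv2.COLOR_RGB2HSV)
    m=cv2.inRange(h,*map(np.array,H[col]));
    if col=='red': m|=cv2.inRange(h,np.array((0,190,50)),np.array((5,255,255)))
    k=np.zeros_like(m);k[y0:y1,x0:x1]=m[y0:y1,x0:x1]
    out=[]
    for q in cv2.findContours(k,cv2.RETR_EXTERNAL,cv2.CHAIN_APPROX_NONE)[0]:
        if cv2.contourArea(q)<minA: continue
        w=ray(c,q[:,0,:],z)
        (cx,cy),(a,b),th=cv2.minAreaRect((w*1000).astype(np.float32))
        if a<b: a,b,th=b,a,th+90
        out.append((round(cx,1),round(cy,1),round(a+2.6),round(b+2.6),round((th+90)%180-90,1)))
    return sorted(out,key=lambda r:-r[2]*r[3])
def go(x,y,z,yaw):
    """tool rows needed: mm world target, yaw = direction (deg) of tool x, mod 180"""
    s=bot.sense();R=s['tool_rot'];p=s['tool_pos']*1000
    cy=np.degrees(np.arctan2(R[1,0],R[0,0]));d=(cy-yaw+90)%180-90
    D=np.array([x,y,z])-p; q=cv2.Rodrigues(np.array([0,0,np.radians(d)]))[0]
    print('pos',p.round(1),'yaw',cy.round(1),'tilt',R[:2,2].round(4),'w',s['gripper_width'].round(4),'t',s['t'],'| rz',np.radians(d).round(3),'| shift now',(R.T@D).round(1),'after turn',((R@q).T@D).round(1))
E
cat > look.py <<'E'
from h import *
c=bot.capture('top')
R={'white':(270,138,337,178),'yellow':(190,138,258,178),'blue':(95,168,165,218),'green':(176,205,245,243),'red':(285,198,352,240)}
for k,r in R.items():
    b=rects(c,'wood',.006,r,300)[0]; print('board',k,b,end=' ')
    t=np.radians(b[4]);u=np.array([np.cos(t),np.sin(t)]);u=u if u[1]>0 else -u
    print('origin',(np.array(b[:2])-21*u).round(1),'r',np.hypot(*b[:2]).round())
S=(370,178,440,240)
for k,z in [('white',.072),('yellow',.052),('green',.052),('red',.032),('blue',.032)]: print(k,rects(c,k,z,S))
E
python3 look.py
python3 - <<'E'
from h import *
c=bot.capture('top')
f=lambda pts,o,s,z:ray(c,np.array(pts)/s+o,z)*1000
print('white corners',f([(222,98),(296,112),(262,306),(186,292)],(365,170),5.3,.072).round(1))
print('mid corners',f([(145,84),(340,122),(318,320),(117,288)],(365,170),5.3,.052).round(1))
for k,p in dict(yellow=[(376,43),(489,43),(489,90),(376,88)],white=[(611,41),(723,41),(723,89),(611,88)],blue=[(90,157),(198,135),(208,181),(98,203)],green=[(337,242),(448,242),(448,290),(337,290)],red=[(656,227),(768,222),(771,270),(658,276)]).items(): print(k,f(p,(85,135),2.95,.006).mean(0).round(1))
E
```

```text
board white (663.5, -104.7, 162, 80, -89.9) origin [ 663.5 -125.7] r 672.0
board yellow (660.4, 123.2, 168, 80, -89.9) origin [660.4 102.2] r 672.0
board blue (557.2, 391.7, 164, 83, -77.4) origin [561.8 371.2] r 681.0
board green (468.3, 157.9, 161, 81, -89.9) origin [468.3 136.9] r 494.0
board red (484.6, -147.7, 164, 82, -86.9) origin [ 485.7 -168.7] r 507.0
white [(511.8, -369.9, 188, 165, -89.9)]
yellow [(553.7, -357.4, 40, 38, -12.1), (539.3, -427.1, 40, 23, -11.4)]
green [(488.5, -345.4, 39, 32, -11.2), (476.4, -416.7, 39, 27, -9.4)]
red [(521.3, -349.2, 98, 39, -9.2)]
blue [(509.9, -427.3, 25, 19, -1.1)]
white corners [[ 564.8 -376.8]
 [ 557.8 -413.7]
 [ 460.6 -394.8]
 [ 467.5 -357.1]]
mid corners [[ 574.3 -344. ]
 [ 554.9 -443.2]
 [ 453.9 -429.9]
 [ 469.9 -328.1]]
yellow [660.7  98.6]
white [ 662.2 -127.6]
blue [560.4 370.7]
green [467.8 135. ]
red [ 484.8 -171.2]
```

```bash
python3 -c "
from h import *
go(450,300,150,168.7);go(513,-386,130,168.7)"
```

```text
Traceback (most recent call last):
  File "h.py", line 28, in go
    print('pos',p.round(1),'yaw',cy.round(1),'tilt',R[:2,2].round(4),'w',s['gripper_width'].round(4),'t',s['t'],'| rz',np.radians(d).round(3),'| shift now',(R.T@D).round(1),'after turn',((R@q).T@D).round(1))
                                                                         ^^^^^^^^^^^^^^^^^^^^^^^^
AttributeError: 'float' object has no attribute 'round'
```

```bash
sed -i "s/s\['gripper_width'\].round(4)/round(s['gripper_width'],4)/" h.py; python3 -c "
from h import *
go(450,300,150,168.7);go(513,-386,130,168.7)"
```

```text
pos [140.3 557.2 210.1] yaw 165.9 tilt [-0.0004 -0.0011] w 0.0852 t 0.2 | rz -0.05 | shift now [-363.2 -173.7   60.3] after turn [-354.1 -191.5   60.3]
pos [140.3 557.2 210.1] yaw 165.9 tilt [-0.0004 -0.0011] w 0.0852 t 0.2 | rz -0.05 | shift now [-591.8 -823.5   81. ] after turn [-550.3 -851.8   81. ]
```

```bash
python3 -m inch '[[0,0,0,0,0,-0.05,0.5],[-44,-24,7,0,0,0,0.5],[-44,-24,7,0,0,0,0.5],[-44,-24,7,0,0,0,0.5],[-44,-24,7,0,0,0,0.5]]'
python3 -m inch '[[-44,-24,7,0,0,0,0.5],[-44,-24,7,0,0,0,0.5],[-44,-24,7,0,0,0,0.5],[-44,-24,7,0,0,0,0.5],[-13,-44,2,0,0,0,0.5]]'
python3 -m inch '[[-13,-44,2,0,0,0,0.5],[-13,-44,2,0,0,0,0.5],[-13,-44,2,0,0,0,0.5],[-13,-44,2,0,0,0,0.5],[-13,-44,2,0,0,0,0.5]]'
python3 -m inch '[[-13,-44,2,0,0,0,0.5],[-13,-44,2,0,0,0,0.5],[-13,-44,2,0,0,0,0.5],[-13,-44,2,0,0,0,0.5],[-13,-44,2,0,0,0,0.5]]'
python3 -m inch '[[-13,-44,2,0,0,0,0.5],[-13,-44,2,0,0,0,0.5],[-13,-44,2,0,0,0,0.5],[-13,-44,2,0,0,0,0.5],[0,0,0,0,0,0,0.5]]'
python3 -c "
from h import *
go(513,-386,55,168.7)"
```

```text
t: 0.82
tool_pos: [0.2953, 0.4279, 0.1824]
tool_rot: [[-0.981, 0.195, 0.0], [0.195, 0.981, 0.0], [-0.0, 0.0, -1.0]]
force: [0.7, 1.2, 0.1]
gripper_width: 0.0638
t: 1.45
tool_pos: [0.4547, 0.2537, 0.152]
tool_rot: [[-0.981, 0.196, 0.001], [0.196, 0.981, 0.0], [-0.001, 0.0, -1.0]]
force: [-0.4, -0.1, 0.5]
gripper_width: 0.064
t: 2.08
tool_pos: [0.4729, 0.0249, 0.1426]
tool_rot: [[-0.981, 0.196, 0.0], [0.196, 0.981, 0.0], [-0.0, 0.0, -1.0]]
force: [0.3, 0.5, 0.1]
gripper_width: 0.0642
t: 2.7
tool_pos: [0.4936, -0.2036, 0.1325]
tool_rot: [[-0.981, 0.196, 0.0], [0.196, 0.981, 0.0], [0.0, 0.0, -1.0]]
force: [-0.2, 0.6, -0.1]
gripper_width: 0.064
t: 3.32
tool_pos: [0.51, -0.388, 0.1237]
tool_rot: [[-0.98, 0.199, 0.0], [0.199, 0.98, -0.001], [-0.0, -0.001, -1.0]]
force: [0.6, -0.2, -0.6]
gripper_width: 0.0638
pos [ 510.  -388.   123.7] yaw 168.5 tilt [ 0.0001 -0.0006] w 0.0638 t 3.325 | rz -0.003 | shift now [-2.5  2.6 68.7] after turn [-2.5  2.6 68.7]
```

```bash
python3 -m inch '[[-2,2,25,0,0,0,0.3],[0,0,25,0,0,0,0.3],[0,0,12,0,0,0,0.3],[0,0,6,0,0,0,0.3],[0,0,0,0,0,0,0.3]]'
python3 -c "
from h import *
go(513,-386,55,168.7)
a=bot.capture('side')['frame'];b=bot.capture('top')['frame']
cv2.imwrite('pics/d1.png',np.hstack([cv2.resize(a[250:370,310:430],(400,400)),cv2.resize(b[150:270,330:450],(400,400))])[:,:,::-1])"
```

```text
t: 3.95
tool_pos: [0.5128, -0.3831, 0.057]
tool_rot: [[-0.981, 0.195, 0.0], [0.195, 0.981, 0.0], [-0.0, 0.0, -1.0]]
force: [0.1, 0.1, -0.2]
gripper_width: 0.0553
pos [ 512.8 -383.1   57. ] yaw 168.7 tilt [0.0002 0.    ] w 0.0553 t 3.95 | rz 0.001 | shift now [-0.7 -2.8  2. ] after turn [-0.8 -2.8  2. ]
```

View pics/d1.png

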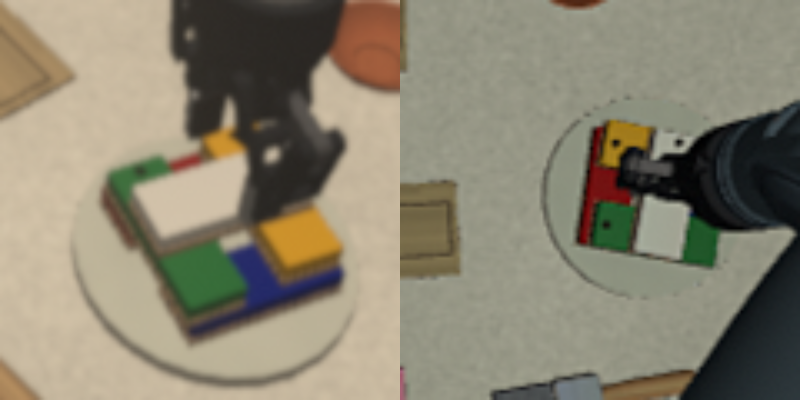

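The fingers straddle the middle of the white tile in both views. I close and lift.

```bash
python3 -m inch '[[0,-2,3,0,0,0,0.3],[0,0,0,0,0,0,-1],[0,0,0,0,0,0,-1],[0,0,0,0,0,0,-1],[0,0,0,0,0,0,-1]]'
python3 -m inch '[[0,0,-6,0,0,0,-1],[0,0,-20,0,0,0,-1],[0,0,-30,0,0,0,-1],[0,0,-20,0,0,0,-1],[0,0,0,0,0,0,-1]]'
python3 -c "
from h import *
go(663,-127,112,90)
a=bot.capture('side')['frame'];b=bot.capture('top')['frame']
cv2.imwrite('pics/d2.png',np.hstack([cv2.resize(a[220:370,290:440],(400,400)),cv2.resize(b[150:270,330:450],(400,400))])[:,:,::-1])"
```

```text
t: 4.68
tool_pos: [0.5123, -0.3853, 0.0537]
tool_rot: [[-0.981, 0.195, 0.0], [0.195, 0.981, 0.0], [-0.0, 0.0, -1.0]]
force: [0.6, 1.0, 0.5]
gripper_width: -0.0001
t: 5.3
tool_pos: [0.5136, -0.3865, 0.1321]
tool_rot: [[-0.981, 0.195, 0.004], [0.195, 0.981, -0.003], [-0.004, -0.002, -1.0]]
force: [0.3, -0.8, -0.5]
gripper_width: -0.0002
pos [ 513.6 -386.5  132.1] yaw 168.7 tilt [ 0.0035 -0.0031] w -0.0002 t 5.3 | rz 1.374 | shift now [-95.7 283.7  19.8] after turn [259.5 149.3  19.8]
```

View pics/d2.png

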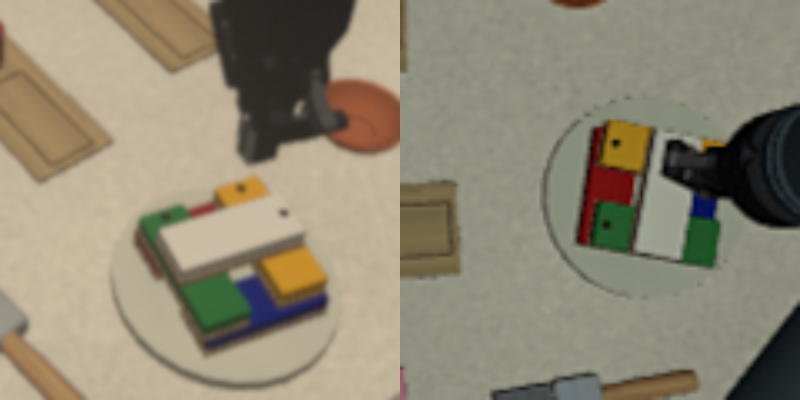

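The gripper closed fully (width 0), so it slid shut above the tile. The stack looks undisturbed. I'll use the side picture to estimate how high the tips really were.

```bash
python3 -c "
from h import *
c=bot.capture('side');T=c['camera_from_world'];K=c['camera_matrix']
def pr(p):
    q=T@np.r_[p,1];return (K[0,0]*q[0]/-q[2]+K[0,2],K[1,1]*-q[1]/-q[2]+K[1,2])
for off in (30,36,42):
  for z in (50,60,70,80):
    u,v=pr(np.array([513-.195*off,-383-.981*off,z])/1000);print(off,z,'px in d1 crop',round((u-310)/.3),round((v-250)/.3))
u,v=pr(np.array([.5136,-.3865,.132]));print('shut tip in d2 crop',(u-290)*400/150,(v-220)*400/150)
c=bot.capture('top');w=rects(c,'white',.072,(391,186,440,235));print(w)"
```

```text
30 50 px in d1 crop 247 242
30 60 px in d1 crop 249 232
30 70 px in d1 crop 252 221
30 80 px in d1 crop 255 210
36 50 px in d1 crop 252 251
36 60 px in d1 crop 255 240
36 70 px in d1 crop 258 230
36 80 px in d1 crop 260 219
42 50 px in d1 crop 258 259
42 60 px in d1 crop 261 249
42 70 px in d1 crop 263 238
42 80 px in d1 crop 266 228
shut tip in d2 crop 249.27042620579232 170.80685614154027
[(517.0, -402.5, 112, 96, 0.1), (475.8, -396.4, 130, 66, -89.9)]
```

```bash
python3 -m inch '[[0,0,0,0,0,0,0.3],[0,0,30,0,0,0,0.3],[0,0,30,0,0,0,0.3],[0,0,20,0,0,0,0.3],[0,0,5,0,0,0,0.3]]'
python3 -m inch '[[0,0,5,0,0,0,0.3],[0,0,0,0,0,0,0.3]]'
python3 -c "
from h import *
go(513,-386,43,168.7)
a=bot.capture('side')['frame']
cv2.imwrite('pics/d3.png',cv2.resize(a[250:350,330:430],(600,600),interpolation=cv2.INTER_CUBIC)[:,:,::-1])"
```

```text
t: 6.12
tool_pos: [0.5108, -0.3839, 0.0424]
tool_rot: [[-0.981, 0.196, -0.003], [0.196, 0.981, 0.003], [0.004, 0.002, -1.0]]
force: [-0.1, 0.2, 0.8]
gripper_width: 0.0557
t: 6.38
tool_pos: [0.5126, -0.3855, 0.0401]
tool_rot: [[-0.981, 0.196, 0.001], [0.196, 0.981, -0.0], [-0.001, -0.0, -1.0]]
force: [0.3, -0.9, 0.5]
gripper_width: 0.0555
pos [ 512.6 -385.5   40.1] yaw 168.7 tilt [ 0.0006 -0.0004] w 0.0555 t 6.375 | rz 0.0 | shift now [-0.5 -0.4 -2.9] after turn [-0.5 -0.4 -2.9]
```

View pics/d3.png

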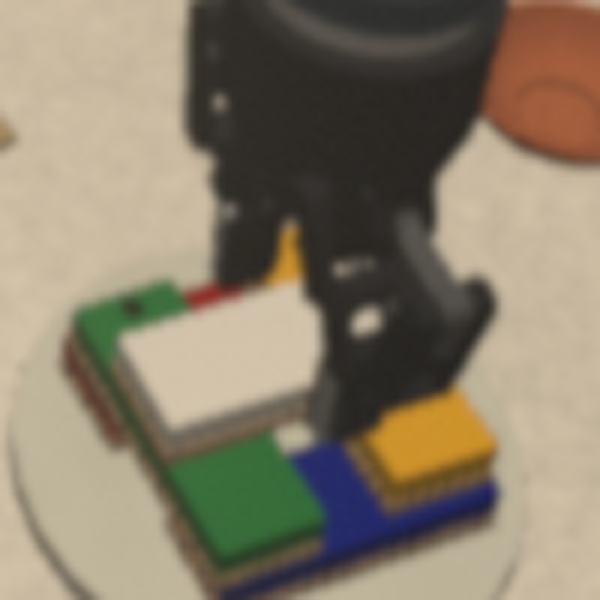

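The near fingertip now hangs in front of the white tile's side, low in the gap between the yellow and green tiles. I close.

```bash
python3 -m inch '[[0,0,0,0,0,0,-1],[0,0,0,0,0,0,-1],[0,0,0,0,0,0,-1],[0,0,0,0,0,0,-1]]'
python3 -m inch '[[0,0,-6,0,0,0,-1],[0,0,-20,0,0,0,-1],[0,0,-25,0,0,0,-1],[0,0,-20,0,0,0,-1],[0,0,0,0,0,0,-1]]'
python3 -c "
from h import *
go(663,-127,111,90)"
```

```text
t: 6.92
tool_pos: [0.513, -0.3859, 0.0409]
tool_rot: [[-0.981, 0.196, 0.002], [0.196, 0.981, -0.001], [-0.002, -0.001, -1.0]]
force: [-0.3, -0.1, 4.3]
gripper_width: 0.0363
t: 7.55
tool_pos: [0.5131, -0.3861, 0.1121]
tool_rot: [[-0.981, 0.196, 0.002], [0.196, 0.981, -0.002], [-0.002, -0.001, -1.0]]
force: [0.3, -0.1, -1.6]
gripper_width: 0.036
pos [ 513.1 -386.1  112.1] yaw 168.7 tilt [ 0.0021 -0.0019] w 0.036 t 7.55 | rz 1.374 | shift now [-96.3 283.4   0.9] after turn [259.1 149.9   0.9]
```

```bash
python3 -m inch '[[0,0,0,0,0,0.17,-1],[0,0,0,0,0,0.17,-1],[0,0,0,0,0,0.17,-1],[0,0,0,0,0,0.17,-1],[0,0,0,0,0,0.17,-1]]'
python3 -m inch '[[0,0,0,0,0,0.17,-1],[0,0,0,0,0,0.17,-1],[0,0,0,0,0,0.184,-1],[35,20,0,0,0,0,-1],[40,23,0,0,0,0,-1]]'
python3 -m inch '[[40,23,0,0,0,0,-1],[40,23,0,0,0,0,-1],[40,23,0,0,0,0,-1],[40,23,0,0,0,0,-1],[24,15,0,0,0,0,-1]]'
python3 -m inch '[[0,0,0,0,0,0,-1],[0,0,0,0,0,0,-1]]'
python3 -c "
from h import *
go(663,-127,20,90)
a=bot.capture('side')['frame']
cv2.imwrite('pics/d4.png',cv2.resize(a[130:270,280:420],(600,600),interpolation=cv2.INTER_CUBIC)[:,:,::-1])"
```

```text
t: 8.18
tool_pos: [0.5114, -0.3845, 0.1088]
tool_rot: [[-0.495, 0.869, -0.002], [0.869, 0.495, 0.002], [0.003, -0.001, -1.0]]
force: [0.4, -0.6, -2.0]
gripper_width: 0.0363
t: 8.8
tool_pos: [0.5545, -0.3096, 0.1088]
tool_rot: [[0.002, 1.0, -0.002], [1.0, -0.002, 0.002], [0.002, -0.002, -1.0]]
force: [0.8, 0.5, -2.3]
gripper_width: 0.0363
t: 9.43
tool_pos: [0.6621, -0.1237, 0.1087]
tool_rot: [[-0.002, 1.0, -0.003], [1.0, 0.002, 0.001], [0.001, -0.003, -1.0]]
force: [0.8, -0.2, -0.4]
gripper_width: 0.0361
t: 9.68
tool_pos: [0.6613, -0.1266, 0.1094]
tool_rot: [[0.0, 1.0, -0.002], [1.0, -0.0, 0.0], [0.0, -0.002, -1.0]]
force: [-0.8, -1.1, -1.9]
gripper_width: 0.0362
pos [ 661.3 -126.6  109.4] yaw 90.0 tilt [-0.0023  0.0001] w 0.0362 t 9.675 | rz -0.0 | shift now [-0.4  1.9 89.4] after turn [-0.4  1.9 89.4]
```

View pics/d4.png

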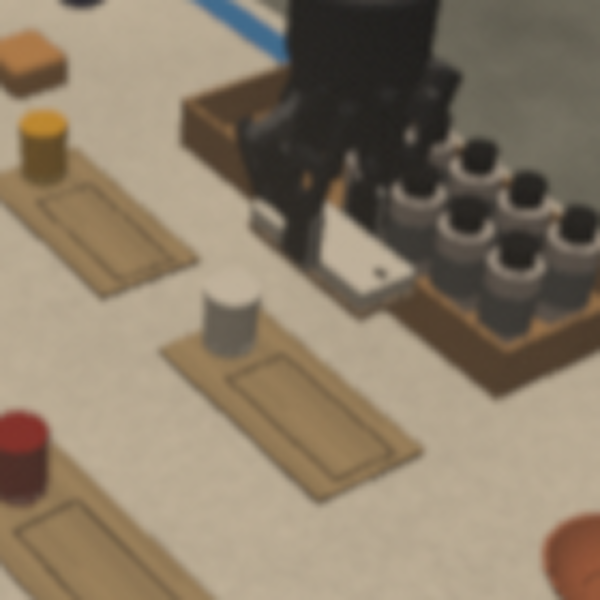

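The white tile is held level above its board. I go down with a force watch.

```bash
python3 -m inch '[[0,1,35,0,0,0,-1],[0,0,35,0,0,0,-1],[0,0,20,0,0,0,-1],[0,0,10,0,0,0,-1],[0,0,4,0,0,0,-1]]'
python3 -m inch '[[0,0,3,0,0,0,-1],[0,0,2,0,0,0,-1],[0,0,0,0,0,0,-1]]'
python3 -m inch '[[0,0,1,0,0,0,-1],[0,0,0,0,0,0,-1]]'
python3 -m inch '[[0,0,1,0,0,0,-1],[0,0,0,0,0,0,-1]]'
```

```text
t: 10.35
tool_pos: [0.6629, -0.127, 0.0065]
tool_rot: [[0.001, 1.0, -0.0], [1.0, -0.001, 0.0], [0.0, -0.0, -1.0]]
force: [0.5, -0.5, -0.5]
gripper_width: 0.0363
t: 10.72
tool_pos: [0.6636, -0.1263, 0.0021]
tool_rot: [[-0.0, 1.0, 0.001], [1.0, 0.0, -0.0], [-0.0, 0.001, -1.0]]
force: [-0.5, 0.0, -1.1]
gripper_width: 0.0365
t: 10.98
tool_pos: [0.6634, -0.1262, 0.0007]
tool_rot: [[-0.0, 1.0, 0.0], [1.0, 0.0, 0.0], [0.0, 0.0, -1.0]]
force: [-0.0, 0.4, -1.5]
gripper_width: 0.0362
t: 11.22
tool_pos: [0.6632, -0.1262, -0.0004]
tool_rot: [[-0.0, 1.0, -0.0], [1.0, 0.0, 0.0], [0.0, -0.0, -1.0]]
force: [-0.3, 0.6, -1.7]
gripper_width: 0.0364
```

```bash
python3 -m inch '[[0,0,2,0,0,0,-1],[0,0,0,0,0,0,-1]]'
python3 -m inch '[[0,0,1,0,0,0,-1],[0,0,0,0,0,0,-1]]'
python3 -m inch '[[0,0,1,0,0,0,-1],[0,0,0,0,0,0,-1]]'
python3 -m inch '[[0,0,0.5,0,0,0,-1],[0,0,0,0,0,0,-1]]'
```

```text
t: 11.48
tool_pos: [0.6631, -0.1262, -0.0026]
tool_rot: [[-0.0, 1.0, -0.0], [1.0, 0.0, 0.0], [0.0, -0.0, -1.0]]
force: [-0.2, 0.6, -1.6]
gripper_width: 0.0366
t: 11.72
tool_pos: [0.6632, -0.1262, -0.0034]
tool_rot: [[-0.0, 1.0, -0.0], [1.0, 0.0, 0.0], [0.0, -0.0, -1.0]]
force: [0.6, -0.0, -1.6]
gripper_width: 0.0363
t: 11.98
tool_pos: [0.6632, -0.1262, -0.0044]
tool_rot: [[-0.0, 1.0, -0.0], [1.0, 0.0, 0.0], [0.0, -0.0, -1.0]]
force: [-0.0, -0.2, -1.1]
gripper_width: 0.0359
t: 12.22
tool_pos: [0.6633, -0.1263, -0.0049]
tool_rot: [[0.0, 1.0, -0.0], [1.0, -0.0, 0.0], [0.0, -0.0, -1.0]]
force: [-0.3, -0.7, -1.5]
gripper_width: 0.0365
```

```bash
python3 -m inch '[[0,0,1,0,0,0,-1],[0,0,0,0,0,0,-1]]'
python3 -m inch '[[0,0,1,0,0,0,-1],[0,0,0,0,0,0,-1]]'
```

```text
t: 12.48
tool_pos: [0.6634, -0.1263, -0.0051]
tool_rot: [[0.0, 1.0, 0.0], [1.0, -0.0, -0.0], [-0.0, 0.0, -1.0]]
force: [-2.1, 0.5, 4.3]
gripper_width: 0.0366
t: 12.72
tool_pos: [0.6634, -0.1263, -0.0051]
tool_rot: [[-0.0, 1.0, 0.001], [1.0, 0.0, -0.0], [-0.0, 0.001, -1.0]]
force: [-4.7, 0.3, 10.7]
gripper_width: 0.0359
```

```bash
python3 -m inch '[[0,0,-1,0,0,0,-1],[0,0,0,0,0,0,0.2],[0,0,0,0,0,0,0.2],[0,0,0,0,0,0,0.2]]'
python3 -m inch '[[0,0,-5,0,0,0,0.2],[0,0,-25,0,0,0,0.2],[0,0,-35,0,0,0,0.2],[0,0,-30,0,0,0,0.2],[0,0,-5,0,0,0,0.2]]'
python3 -c "
from h import *
go(546.3,-392.7,70,78.7)
c=bot.capture('top')
print(rects(c,'white',.026,(292,145,330,168)))
for k in('yellow','green'):print(k,rects(c,k,.052,(370,178,440,240)))
print(rects(c,'red',.032,(370,178,440,240)),rects(c,'blue',.032,(370,178,440,240)))
cv2.imwrite('pics/d5.png',np.hstack([cv2.resize(c['frame'][130:190,260:350],(400,267)),cv2.resize(c['frame'][175:245,350:455],(400,267))])[:,:,::-1])"
```

```text
t: 13.22
tool_pos: [0.6633, -0.1263, -0.0061]
tool_rot: [[0.0, 1.0, -0.0], [1.0, -0.0, 0.0], [0.0, -0.0, -1.0]]
force: [1.1, -0.0, -0.2]
gripper_width: 0.0511
t: 13.85
tool_pos: [0.6654, -0.1269, 0.0973]
tool_rot: [[0.0, 1.0, 0.005], [1.0, -0.0, -0.001], [-0.001, 0.005, -1.0]]
force: [-0.7, 0.2, 0.2]
gripper_width: 0.0513
pos [ 665.4 -126.9   97.3] yaw 90.0 tilt [ 0.0055 -0.0014] w 0.0513 t 13.85 | rz 0.197 | shift now [-265.8 -119.3   27. ] after turn [-284.   -64.9   27. ]
[]
yellow [(547.3, -388.3, 102, 40, 78.7)]
green [(483.2, -379.9, 102, 40, 80.6)]
[(521.4, -349.1, 98, 39, -8.9)] [(510.9, -417.7, 40, 26, 80.6)]
```

View pics/d5.png

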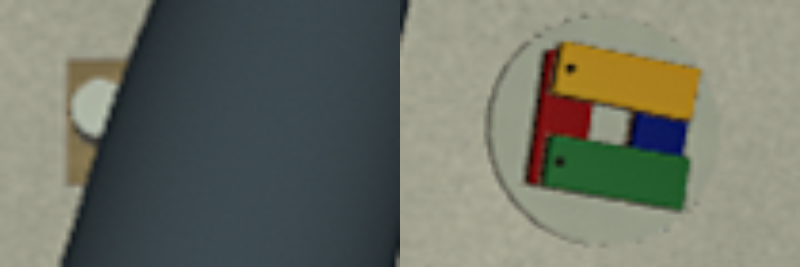

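```bash
python3 -m inch '[[0,0,0,0,0,0.1,0.2],[0,0,0,0,0,0.097,0.2],[-40,-9,0,0,0,0,0.2],[-40,-9,0,0,0,0,0.2],[-40,-9,0,0,0,0,0.2]]'
python3 -m inch '[[-40,-9,0,0,0,0,0.2],[-40,-9,0,0,0,0,0.2],[-40,-9,0,0,0,0,0.2],[-40,-9,0,0,0,0,0.2],[0,0,0,0,0,0,0.2]]'
python3 -m inch '[[0,0,15,0,0,0,0.2],[0,0,0,0,0,0,0.2]]'
python3 -c "
from h import *
go(547,-390,22,78.7)
c=bot.capture('top')
print(rects(c,'white',.026,(292,145,330,168)))
cv2.imwrite('pics/d6.png',np.hstack([cv2.resize(c['frame'][130:190,260:350],(400,267)),cv2.resize(c['frame'][175:245,350:455],(400,267))])[:,:,::-1])"
```

```text
t: 14.52
tool_pos: [0.6117, -0.2391, 0.092]
tool_rot: [[0.195, 0.981, -0.003], [0.981, -0.195, 0.001], [0.001, -0.003, -1.0]]
force: [-0.3, -0.4, -0.2]
gripper_width: 0.0514
t: 15.15
tool_pos: [0.5444, -0.3907, 0.092]
tool_rot: [[0.2, 0.98, -0.002], [0.98, -0.2, 0.001], [0.001, -0.002, -1.0]]
force: [-0.0, -0.0, 0.5]
gripper_width: 0.0515
t: 15.4
tool_pos: [0.5457, -0.3859, 0.0762]
tool_rot: [[0.194, 0.981, -0.004], [0.981, -0.194, 0.004], [0.003, -0.004, -1.0]]
force: [-0.5, 0.7, -0.2]
gripper_width: 0.0509
pos [ 545.7 -385.9   76.2] yaw 78.8 tilt [-0.0037  0.0037] w 0.0509 t 15.4 | rz 0.002 | shift now [-3.9  2.3 54.2] after turn [-3.9  2.4 54.2]
[(666.6, -124.4, 100, 37, -89.9)]
```

View pics/d6.png

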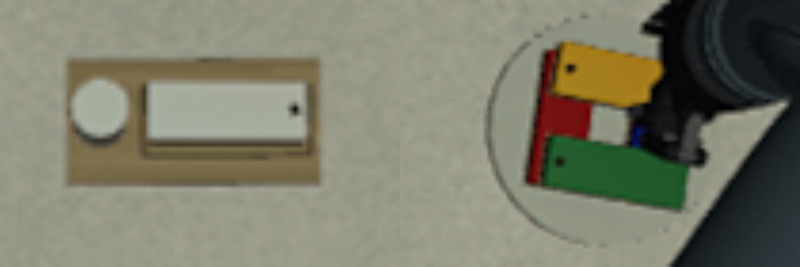

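White lies inside its outline, within about 4 mm of centre. Next is yellow.

```bash
python3 -m inch '[[-3,2,20,0,0,0,0.2],[0,0,20,0,0,0,0.2],[0,0,7,0,0,0,0.2],[0,0,5,0,0,0,0.2],[0,0,0,0,0,0,0.2]]'
python3 -m inch '[[0,0,0,0,0,0,-1],[0,0,0,0,0,0,-1],[0,0,0,0,0,0,-1],[0,0,0,0,0,0,-1]]'
python3 -m inch '[[0,0,-6,0,0,0,-1],[0,0,-20,0,0,0,-1],[0,0,-35,0,0,0,-1],[0,0,-25,0,0,0,-1],[0,0,0,0,0,0,-1]]'
python3 -c "
from h import *
go(660.5,99.5,108,90)"
```

```text
t: 16.08
tool_pos: [0.5484, -0.3917, 0.0274]
tool_rot: [[0.195, 0.981, 0.0], [0.981, -0.195, -0.0], [-0.0, 0.0, -1.0]]
force: [-0.1, -0.3, 0.9]
gripper_width: 0.0514
t: 16.58
tool_pos: [0.5485, -0.3923, 0.0285]
tool_rot: [[0.196, 0.981, 0.001], [0.981, -0.196, -0.001], [-0.001, 0.001, -1.0]]
force: [-1.2, 1.1, 5.9]
gripper_width: 0.0346
t: 17.2
tool_pos: [0.5496, -0.3932, 0.1155]
tool_rot: [[0.196, 0.981, 0.004], [0.981, -0.196, -0.003], [-0.002, 0.004, -1.0]]
force: [0.3, 0.8, -2.4]
gripper_width: 0.0343
pos [ 549.6 -393.2  115.5] yaw 78.7 tilt [ 0.0038 -0.0031] w 0.0343 t 17.2 | rz -0.197 | shift now [504.9  12.3   6.4] after turn [492.7 110.9   6.4]
```

```bash
python3 -m inch '[[0,0,0,0,0,-0.1,-1],[0,0,0,0,0,-0.097,-1],[20,5,0,0,0,0,-1],[35,8,0,0,0,0,-1],[35,8,0,0,0,0,-1]]'
python3 -m inch '[[35,8,0,0,0,0,-1],[35,8,0,0,0,0,-1],[35,8,0,0,0,0,-1],[35,8,0,0,0,0,-1],[35,8,0,0,0,0,-1]]'
python3 -m inch '[[35,8,0,0,0,0,-1],[35,8,0,0,0,0,-1],[35,8,0,0,0,0,-1],[35,8,0,0,0,0,-1],[35,8,0,0,0,0,-1]]'
python3 -m inch '[[35,8,0,0,0,0,-1],[18,2,0,0,0,0,-1],[0,0,0,0,0,0,-1],[0,0,0,0,0,0,-1]]'
python3 -c "
from h import *
go(660.5,99.5,8,90)
a=bot.capture('side')['frame']
cv2.imwrite('pics/d7.png',cv2.resize(a[90:230,250:390],(400,400),interpolation=cv2.INTER_CUBIC)[:,:,::-1])"
```

```text
t: 17.82
tool_pos: [0.5688, -0.2993, 0.1119]
tool_rot: [[0.002, 1.0, -0.001], [1.0, -0.002, 0.002], [0.002, -0.001, -1.0]]
force: [0.8, 0.1, -1.6]
gripper_width: 0.0345
t: 18.45
tool_pos: [0.6084, -0.124, 0.1121]
tool_rot: [[0.001, 1.0, -0.002], [1.0, -0.001, 0.001], [0.001, -0.002, -1.0]]
force: [0.4, -0.6, -1.5]
gripper_width: 0.0341
t: 19.08
tool_pos: [0.6479, 0.0507, 0.112]
tool_rot: [[0.001, 1.0, -0.002], [1.0, -0.001, 0.001], [0.001, -0.002, -1.0]]
force: [-0.1, 0.4, -1.6]
gripper_width: 0.0341
t: 19.58
tool_pos: [0.6586, 0.1001, 0.113]
tool_rot: [[0.001, 1.0, -0.001], [1.0, -0.001, -0.001], [-0.001, -0.001, -1.0]]
force: [-0.1, -1.2, -1.5]
gripper_width: 0.0346
pos [658.6 100.1 113. ] yaw 89.9 tilt [-0.0007 -0.0007] w 0.0346 t 19.575 | rz -0.001 | shift now [ -0.6   2.  105. ] after turn [ -0.6   2.  105. ]
```

View pics/d7.png

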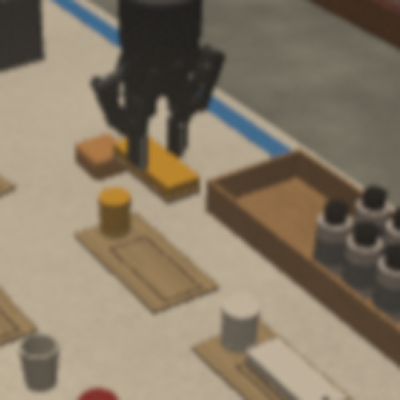

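Yellow is held level above its board. I lower it with a force watch.

```bash
python3 -m inch '[[0,1,35,0,0,0,-1],[0,0,35,0,0,0,-1],[0,0,22,0,0,0,-1],[0,0,10,0,0,0,-1],[0,0,4,0,0,0,-1]]'
python3 -m inch '[[0,0,2,0,0,0,-1],[0,0,0,0,0,0,-1]]'
python3 -m inch '[[0,0,1,0,0,0,-1],[0,0,0,0,0,0,-1]]'
python3 -m inch '[[0,0,1,0,0,0,-1],[0,0,0,0,0,0,-1]]'
```

```text
t: 20.25
tool_pos: [0.6601, 0.1003, 0.0072]
tool_rot: [[0.001, 1.0, -0.0], [1.0, -0.001, -0.0], [-0.0, -0.0, -1.0]]
force: [-1.2, -0.2, -1.7]
gripper_width: 0.0344
t: 20.5
tool_pos: [0.6609, 0.1011, 0.0061]
tool_rot: [[0.0, 1.0, 0.002], [1.0, -0.0, 0.0], [0.0, 0.002, -1.0]]
force: [-0.8, 0.1, -1.6]
gripper_width: 0.0341
t: 20.75
tool_pos: [0.6603, 0.1012, 0.0045]
tool_rot: [[-0.0, 1.0, 0.001], [1.0, 0.0, 0.0], [0.0, 0.001, -1.0]]
force: [0.3, -0.1, -2.7]
gripper_width: 0.0342
t: 21.0
tool_pos: [0.6599, 0.1012, 0.0031]
tool_rot: [[-0.0, 1.0, -0.0], [1.0, 0.0, 0.0], [0.0, -0.0, -1.0]]
force: [-0.6, 0.4, -2.1]
gripper_width: 0.0344
```

```bash
python3 -m inch '[[0,0,1,0,0,0,-1],[0,0,0,0,0,0,-1]]'
python3 -m inch '[[0,0,1,0,0,0,-1],[0,0,0,0,0,0,-1]]'
python3 -m inch '[[0,0,1,0,0,0,-1],[0,0,0,0,0,0,-1]]'
```

```text
t: 21.25
tool_pos: [0.6602, 0.1012, 0.0026]
tool_rot: [[-0.0, 1.0, 0.0], [1.0, 0.0, 0.0], [0.0, 0.0, -1.0]]
force: [-0.9, -0.1, 0.7]
gripper_width: 0.0343
t: 21.5
tool_pos: [0.6602, 0.1012, 0.0025]
tool_rot: [[-0.0, 1.0, 0.001], [1.0, 0.0, 0.0], [0.0, 0.001, -1.0]]
force: [-3.5, 0.2, 6.4]
gripper_width: 0.0345
t: 21.75
tool_pos: [0.6602, 0.1012, 0.0024]
tool_rot: [[-0.0, 1.0, 0.001], [1.0, 0.0, 0.0], [0.0, 0.001, -1.0]]
force: [-4.4, -0.6, 11.5]
gripper_width: 0.0344
```

```bash
python3 -m inch '[[0,0,-1,0,0,0,-1],[0,0,0,0,0,0,0.2],[0,0,0,0,0,0,0.2],[0,0,0,0,0,0,0.2]]'
python3 -m inch '[[0,0,-5,0,0,0,0.2],[0,0,-25,0,0,0,0.2],[0,0,-35,0,0,0,0.2],[0,0,-30,0,0,0,0.2],[0,0,0,0,0,0,0.2]]'
python3 -c "
from h import *
go(481.5,-380,17,79)
c=bot.capture('top')
print(rects(c,'green',.052,(370,178,440,240)),rects(c,'red',.032,(370,178,440,240)),rects(c,'blue',.032,(370,178,440,240)))"
```

```text
t: 22.25
tool_pos: [0.6601, 0.1012, 0.0009]
tool_rot: [[-0.0, 1.0, -0.0], [1.0, 0.0, 0.0], [0.0, -0.0, -1.0]]
force: [-0.6, -0.3, -0.3]
gripper_width: 0.051
t: 22.88
tool_pos: [0.6628, 0.1013, 0.0998]
tool_rot: [[-0.0, 1.0, 0.007], [1.0, 0.0, 0.001], [0.001, 0.007, -1.0]]
force: [-0.5, -0.5, -0.3]
gripper_width: 0.0512
pos [662.8 101.3  99.8] yaw 90.0 tilt [0.0067 0.0005] w 0.0512 t 22.875 | rz 0.192 | shift now [-481.4 -181.8   81.3] after turn [-507.2  -86.6   81.3]
[(483.2, -379.9, 102, 40, 80.6)] [(521.8, -349.2, 99, 39, -9.0)] [(529.8, -421.2, 65, 40, -10.5)]
```

```bash
python3 -m inch '[[0,0,0,0,0,0.1,0.2],[0,0,0,0,0,0.092,0.2],[-39,-6.4,0,0,0,0,0.2],[-39,-6.4,0,0,0,0,0.2],[-39,-6.4,0,0,0,0,0.2]]'
python3 -m inch '[[-39,-6.4,0,0,0,0,0.2],[-39,-6.4,0,0,0,0,0.2],[-39,-6.4,0,0,0,0,0.2],[-39,-6.4,0,0,0,0,0.2],[-39,-6.4,0,0,0,0,0.2]]'
python3 -m inch '[[-39,-6.4,0,0,0,0,0.2],[-39,-6.4,0,0,0,0,0.2],[-39,-6.4,0,0,0,0,0.2],[-39,-6.4,0,0,0,0,0.2],[-39,-6.4,0,0,0,0,0.2]]'
python3 -m inch '[[0,0,10,0,0,0,0.2],[0,0,10,0,0,0,0.2],[0,0,0,0,0,0,0.2],[0,0,0,0,0,0,0.2]]'
python3 -c "
from h import *
go(481.5,-380,22,79)
c=bot.capture('top');print(rects(c,'yellow',.026,(205,140,258,178)))"
```

```text
t: 23.55
tool_pos: [0.6172, -0.0109, 0.0943]
tool_rot: [[0.19, 0.982, -0.003], [0.982, -0.19, 0.0], [-0.0, -0.003, -1.0]]
force: [0.1, -1.2, -0.3]
gripper_width: 0.0509
t: 24.18
tool_pos: [0.5486, -0.1959, 0.0944]
tool_rot: [[0.191, 0.982, -0.003], [0.982, -0.191, 0.001], [0.001, -0.003, -1.0]]
force: [0.5, 0.2, -0.2]
gripper_width: 0.0513
t: 24.8
tool_pos: [0.4802, -0.381, 0.0943]
tool_rot: [[0.191, 0.982, -0.002], [0.982, -0.191, 0.002], [0.002, -0.002, -1.0]]
force: [0.8, 0.1, 0.1]
gripper_width: 0.0517
t: 25.3
tool_pos: [0.4819, -0.3795, 0.0759]
tool_rot: [[0.189, 0.982, -0.0], [0.982, -0.189, 0.001], [0.001, -0.001, -1.0]]
force: [-0.9, 0.3, 0.5]
gripper_width: 0.0514
pos [ 481.9 -379.5   75.9] yaw 79.1 tilt [-0.0005  0.0007] w 0.0514 t 25.3 | rz 0.001 | shift now [-0.6 -0.3 53.9] after turn [-0.6 -0.3 53.9]
[(662.1, 102.1, 101, 39, -89.9)]
```

```bash
python3 -m inch '[[0,0,20,0,0,0,0.2],[0,0,20,0,0,0,0.2],[0,0,8,0,0,0,0.2],[0,0,5,0,0,0,0.2],[0,0,0,0,0,0,0.2]]'
python3 -m inch '[[0,0,0,0,0,0,-1],[0,0,0,0,0,0,-1],[0,0,0,0,0,0,-1],[0,0,0,0,0,0,-1]]'
python3 -m inch '[[0,0,-6,0,0,0,-1],[0,0,-20,0,0,0,-1],[0,0,-35,0,0,0,-1],[0,0,-25,0,0,0,-1],[0,0,0,0,0,0,-1]]'
python3 -c "
from h import *
go(468,136,108,90)"
```

```text
t: 25.98
tool_pos: [0.4819, -0.3807, 0.0235]
tool_rot: [[0.191, 0.982, 0.0], [0.982, -0.191, -0.0], [-0.0, 0.0, -1.0]]
force: [0.5, 1.0, -0.8]
gripper_width: 0.0514
t: 26.48
tool_pos: [0.4823, -0.3813, 0.0243]
tool_rot: [[0.191, 0.982, 0.001], [0.982, -0.191, -0.001], [-0.001, 0.002, -1.0]]
force: [-1.3, 0.5, 6.7]
gripper_width: 0.0358
t: 27.1
tool_pos: [0.4829, -0.3819, 0.1112]
tool_rot: [[0.191, 0.982, 0.003], [0.982, -0.191, -0.003], [-0.002, 0.004, -1.0]]
force: [-0.0, -0.2, -1.3]
gripper_width: 0.0357
pos [ 482.9 -381.9  111.2] yaw 79.0 tilt [ 0.0031 -0.0029] w 0.0357 t 27.1 | rz -0.192 | shift now [ 505.6 -113.5    1.6] after turn [517.9 -14.9   1.6]
```

```bash
python3 -m inch '[[0,0,0,0,0,-0.1,-1],[0,0,0,0,0,-0.092,-1],[20,0,0,0,0,0,-1],[37,-1,0,0,0,0,-1],[37,-1,0,0,0,0,-1]]'
python3 -m inch '[[37,-1,0,0,0,0,-1],[37,-1,0,0,0,0,-1],[37,-1,0,0,0,0,-1],[37,-1,0,0,0,0,-1],[37,-1,0,0,0,0,-1]]'
python3 -m inch '[[37,-1,0,0,0,0,-1],[37,-1,0,0,0,0,-1],[37,-1,0,0,0,0,-1],[37,-1,0,0,0,0,-1],[37,-1,0,0,0,0,-1]]'
python3 -m inch '[[37,-1,0,0,0,0,-1],[16,-1,0,0,0,0,-1],[0,0,35,0,0,0,-1],[0,0,30,0,0,0,-1],[0,0,0,0,0,0,-1]]'
python3 -c "
from h import *
go(468,136,-1,90)"
```

```text
t: 27.72
tool_pos: [0.4785, -0.285, 0.1071]
tool_rot: [[0.001, 1.0, -0.002], [1.0, -0.001, 0.002], [0.002, -0.002, -1.0]]
force: [0.5, 0.2, -1.0]
gripper_width: 0.0358
t: 28.35
tool_pos: [0.4733, -0.1, 0.1075]
tool_rot: [[0.0, 1.0, -0.003], [1.0, -0.0, 0.001], [0.001, -0.003, -1.0]]
force: [1.6, 0.2, -1.5]
gripper_width: 0.0357
t: 28.98
tool_pos: [0.4682, 0.0845, 0.1076]
tool_rot: [[0.0, 1.0, -0.003], [1.0, -0.0, 0.0], [0.0, -0.003, -1.0]]
force: [-0.3, 0.4, -1.1]
gripper_width: 0.0362
t: 29.6
tool_pos: [0.4642, 0.1353, 0.0414]
tool_rot: [[0.001, 1.0, -0.007], [1.0, -0.001, -0.001], [-0.001, -0.007, -1.0]]
force: [-0.2, -0.2, -0.7]
gripper_width: 0.0359
pos [464.2 135.3  41.4] yaw 90.0 tilt [-0.0069 -0.0014] w 0.0359 t 29.6 | rz -0.001 | shift now [ 0.7  4.1 42.4] after turn [ 0.7  4.1 42.4]
```

Contact is expected near z = -2 mm.

```bash
python3 -m inch '[[0,2,20,0,0,0,-1],[0,0,12,0,0,0,-1],[0,0,5,0,0,0,-1],[0,0,2,0,0,0,-1],[0,0,0,0,0,0,-1]]'
python3 -m inch '[[0,0,2,0,0,0,-1],[0,0,0,0,0,0,-1]]'
python3 -m inch '[[0,0,1,0,0,0,-1],[0,0,0,0,0,0,-1]]'
python3 -m inch '[[0,0,1,0,0,0,-1],[0,0,0,0,0,0,-1]]'
```

```text
t: 30.22
tool_pos: [0.47, 0.1364, 0.0056]
tool_rot: [[0.0, 1.0, 0.001], [1.0, -0.0, 0.0], [0.0, 0.001, -1.0]]
force: [-1.1, -0.1, -1.6]
gripper_width: 0.0358
t: 30.48
tool_pos: [0.4697, 0.1364, 0.0033]
tool_rot: [[-0.0, 1.0, 0.0], [1.0, 0.0, 0.0], [0.0, 0.0, -1.0]]
force: [0.1, 0.4, -1.9]
gripper_width: 0.0357
t: 30.72
tool_pos: [0.4696, 0.1363, 0.0022]
tool_rot: [[-0.0, 1.0, -0.0], [1.0, 0.0, 0.0], [0.0, -0.0, -1.0]]
force: [-0.3, 0.9, -1.1]
gripper_width: 0.0356
t: 30.98
tool_pos: [0.4696, 0.1363, 0.0011]
tool_rot: [[-0.0, 1.0, -0.0], [1.0, 0.0, 0.0], [0.0, -0.0, -1.0]]
force: [-0.6, -0.1, -1.4]
gripper_width: 0.0357
```

```bash
python3 -m inch '[[0,0,1.5,0,0,0,-1],[0,0,0,0,0,0,-1]]'
python3 -m inch '[[0,0,1,0,0,0,-1],[0,0,0,0,0,0,-1]]'
python3 -m inch '[[0,0,1,0,0,0,-1],[0,0,0,0,0,0,-1]]'
```

```text
t: 31.22
tool_pos: [0.4695, 0.1363, -0.0004]
tool_rot: [[0.0, 1.0, -0.0], [1.0, -0.0, 0.0], [0.0, -0.0, -1.0]]
force: [-0.2, -0.8, -2.1]
gripper_width: 0.0357
t: 31.48
tool_pos: [0.4696, 0.1363, -0.0014]
tool_rot: [[0.0, 1.0, -0.0], [1.0, -0.0, 0.0], [0.0, -0.0, -1.0]]
force: [0.0, 0.3, -2.0]
gripper_width: 0.0359
t: 31.72
tool_pos: [0.4697, 0.1364, -0.0017]
tool_rot: [[-0.0, 1.0, 0.0], [1.0, 0.0, 0.0], [0.0, 0.0, -1.0]]
force: [-2.5, 0.1, 4.4]
gripper_width: 0.0357
```

```bash
python3 -m inch '[[0,0,-1,0,0,0,-1],[0,0,0,0,0,0,0.2],[0,0,0,0,0,0,0.2],[0,0,0,0,0,0,0.2]]'
python3 -m inch '[[0,0,-5,0,0,0,0.2],[0,0,-25,0,0,0,0.2],[0,0,-35,0,0,0,0.2],[0,0,-30,0,0,0,0.2],[0,0,0,0,0,0,0.2]]'
python3 -m inch '[[0,0,0,0,0,0,0.2]]'
python3 -c "
from h import *
go(521,-351,12,170)
c=bot.capture('top')
print(rects(c,'red',.032,(370,178,440,240)),rects(c,'blue',.032,(370,178,440,240)))
cv2.imwrite('pics/d8.png',np.hstack([cv2.resize(c['frame'][135:245,170:345],(500,314)),cv2.resize(c['frame'][170:245,365:435],(293,314))])[:,:,::-1])"
```

```text
t: 32.22
tool_pos: [0.4698, 0.1363, -0.0013]
tool_rot: [[0.0, 1.0, 0.0], [1.0, -0.0, 0.0], [0.0, 0.0, -1.0]]
force: [-0.1, 0.1, 0.2]
gripper_width: 0.0512
t: 32.85
tool_pos: [0.4721, 0.1367, 0.0964]
tool_rot: [[-0.0, 1.0, 0.006], [1.0, 0.0, 0.001], [0.001, 0.006, -1.0]]
force: [-0.1, 0.1, -0.2]
gripper_width: 0.0511
t: 32.98
tool_pos: [0.4694, 0.1363, 0.0933]
tool_rot: [[0.0, 1.0, -0.0], [1.0, -0.0, 0.0], [0.0, -0.0, -1.0]]
force: [0.2, -0.2, -0.7]
gripper_width: 0.0513
pos [469.4 136.3  93.3] yaw 90.0 tilt [-0.0003  0.    ] w 0.0513 t 32.975 | rz -1.396 | shift now [-487.3   51.7   81.3] after turn [-135.5 -470.9   81.3]
[(521.3, -349.2, 100, 39, -8.9)] [(512.2, -417.9, 101, 40, -10.6)]
```

View pics/d8.png

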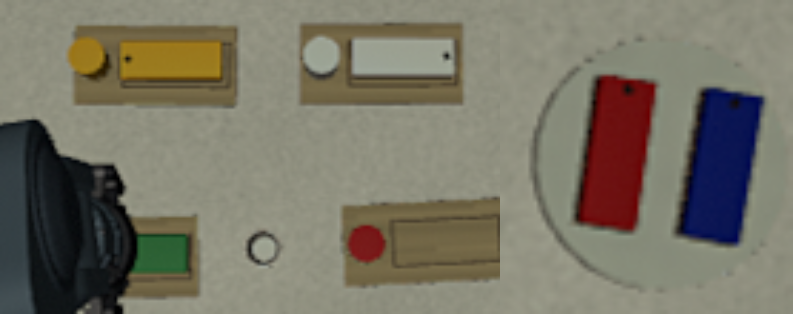

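White and yellow lie inside their outlines and green's visible part does too. Red and blue are still parallel on the disc. Next is red.

```bash
python3 -m inch '[[0,0,0,0,0,-0.1755,0.2],[0,0,0,0,0,-0.1755,0.2],[0,0,0,0,0,-0.1755,0.2],[0,0,0,0,0,-0.1755,0.2],[0,0,0,0,0,-0.1755,0.2]]'
python3 -m inch '[[0,0,0,0,0,-0.1755,0.2],[0,0,0,0,0,-0.1755,0.2],[0,0,0,0,0,-0.1755,0.2],[-11,-40,0,0,0,0,0.2],[-11,-40,0,0,0,0,0.2]]'
python3 -m inch '[[-11,-40,0,0,0,0,0.2],[-11,-40,0,0,0,0,0.2],[-11,-40,0,0,0,0,0.2],[-11,-40,0,0,0,0,0.2],[-11,-40,0,0,0,0,0.2]]'
python3 -m inch '[[-11,-40,0,0,0,0,0.2],[-11,-40,0,0,0,0,0.2],[-11,-40,0,0,0,0,0.2],[-11,-40,0,0,0,0,0.2],[-10,-31,0,0,0,0,0.2]]'
python3 -m inch '[[0,0,15,0,0,0,0.2],[0,0,15,0,0,0,0.2],[0,0,0,0,0,0,0.2],[0,0,0,0,0,0,0.2]]'
python3 -c "
from h import *
go(521,-350,4,170.5)
c=bot.capture('top');print(rects(c,'green',.026,(192,205,258,245)))"
```

```text
t: 33.65
tool_pos: [0.4683, 0.1361, 0.0922]
tool_rot: [[-0.773, 0.635, -0.003], [0.635, 0.773, -0.0], [0.002, -0.002, -1.0]]
force: [-0.8, 0.7, -0.5]
gripper_width: 0.051
t: 34.28
tool_pos: [0.4769, 0.0532, 0.0923]
tool_rot: [[-0.986, 0.164, -0.003], [0.164, 0.986, 0.0], [0.003, -0.0, -1.0]]
force: [-0.0, -0.5, 0.1]
gripper_width: 0.0516
t: 34.9
tool_pos: [0.498, -0.1534, 0.0922]
tool_rot: [[-0.986, 0.166, -0.002], [0.166, 0.986, 0.001], [0.003, 0.001, -1.0]]
force: [-1.2, 0.2, 0.0]
gripper_width: 0.0511
t: 35.52
tool_pos: [0.5197, -0.3509, 0.0918]
tool_rot: [[-0.986, 0.167, -0.002], [0.167, 0.986, 0.002], [0.002, 0.001, -1.0]]
force: [-0.0, 1.2, 0.4]
gripper_width: 0.0512
t: 36.02
tool_pos: [0.5204, -0.3487, 0.0634]
tool_rot: [[-0.986, 0.165, -0.001], [0.165, 0.986, 0.001], [0.001, 0.001, -1.0]]
force: [-0.6, 0.4, 0.4]
gripper_width: 0.0512
pos [ 520.4 -348.7   63.4] yaw 170.5 tilt [-0.0008  0.0009] w 0.0512 t 36.025 | rz 0.0 | shift now [-0.8 -1.2 59.4] after turn [-0.8 -1.2 59.4]
[(471.9, 134.9, 103, 39, -89.9)]
```

```bash
python3 -m inch '[[0,-1,20,0,0,0,0.2],[0,0,20,0,0,0,0.2],[0,0,12,0,0,0,0.2],[0,0,5,0,0,0,0.2],[0,0,0,0,0,0,0.2]]'
python3 -m inch '[[0,0,0,0,0,0,-1],[0,0,0,0,0,0,-1],[0,0,0,0,0,0,-1],[0,0,0,0,0,0,-1]]'
python3 -m inch '[[0,0,-6,0,0,0,-1],[0,0,-20,0,0,0,-1],[0,0,-35,0,0,0,-1],[0,0,-30,0,0,0,-1],[0,0,0,0,0,0,-1]]'
python3 -c "
from h import *
go(485,-170,90,93)"
```

```text
t: 36.7
tool_pos: [0.5206, -0.3509, 0.0069]
tool_rot: [[-0.986, 0.166, 0.0], [0.166, 0.986, -0.0], [-0.0, 0.0, -1.0]]
force: [0.6, -0.4, 0.2]
gripper_width: 0.0515
t: 37.2
tool_pos: [0.5212, -0.3513, 0.0079]
tool_rot: [[-0.986, 0.166, 0.002], [0.166, 0.986, -0.001], [-0.002, -0.001, -1.0]]
force: [-0.0, 1.6, 5.7]
gripper_width: 0.0349
t: 37.83
tool_pos: [0.5223, -0.3524, 0.1004]
tool_rot: [[-0.986, 0.166, 0.004], [0.166, 0.986, -0.004], [-0.005, -0.003, -1.0]]
force: [0.9, 0.1, -1.6]
gripper_width: 0.0346
pos [ 522.3 -352.4  100.4] yaw 170.4 tilt [ 0.0043 -0.0036] w 0.0346 t 37.825 | rz 1.352 | shift now [ 67.1 173.7   9.6] after turn [184.2 -27.7   9.6]
```

```bash
python3 -m inch '[[0,0,0,0,0,0.169,-1],[0,0,0,0,0,0.169,-1],[0,0,0,0,0,0.169,-1],[0,0,0,0,0,0.169,-1],[0,0,0,0,0,0.169,-1]]'
python3 -m inch '[[0,0,0,0,0,0.169,-1],[0,0,0,0,0,0.169,-1],[0,0,0,0,0,0.169,-1],[20,-3,0,0,0,0,-1],[35,-5,0,0,0,0,-1]]'
python3 -m inch '[[35,-5,0,0,0,0,-1],[35,-5,0,0,0,0,-1],[35,-5,0,0,0,0,-1],[22,-3,0,0,0,0,-1],[0,0,0,0,0,0,-1]]'
python3 -m inch '[[0,0,25,0,0,0,-1],[0,0,25,0,0,0,-1],[0,0,15,0,0,0,-1],[0,0,8,0,0,0,-1],[0,0,0,0,0,0,-1]]'
python3 -c "
from h import *
go(485,-170,2,93)"
```

```text
t: 38.45
tool_pos: [0.5195, -0.3501, 0.0956]
tool_rot: [[-0.526, 0.851, -0.002], [0.851, 0.526, 0.002], [0.003, -0.001, -1.0]]
force: [-0.3, 0.4, -1.4]
gripper_width: 0.0347
t: 39.08
tool_pos: [0.5089, -0.2962, 0.0957]
tool_rot: [[-0.05, 0.999, -0.002], [0.999, 0.05, 0.001], [0.001, -0.001, -1.0]]
force: [0.3, 0.6, -0.4]
gripper_width: 0.0345
t: 39.7
tool_pos: [0.4841, -0.1691, 0.0968]
tool_rot: [[-0.054, 0.999, -0.002], [0.999, 0.054, 0.001], [0.001, -0.002, -1.0]]
force: [-0.7, 0.3, -0.8]
gripper_width: 0.0346
t: 40.33
tool_pos: [0.485, -0.1707, 0.0244]
tool_rot: [[-0.052, 0.999, -0.001], [0.999, 0.052, 0.0], [0.0, -0.001, -1.0]]
force: [-0.0, -0.6, -1.7]
gripper_width: 0.0343
pos [ 485.  -170.7   24.4] yaw 93.0 tilt [-0.0005  0.0002] w 0.0343 t 40.325 | rz -0.001 | shift now [ 0.7  0.1 22.4] after turn [ 0.7  0.1 22.4]
```

```bash
python3 -m inch '[[0,0,13,0,0,0,-1],[0,0,5,0,0,0,-1],[0,0,2,0,0,0,-1],[0,0,0,0,0,0,-1],[0,0,0,0,0,0,-1]]'
python3 -m inch '[[0,0,1,0,0,0,-1],[0,0,0,0,0,0,-1]]'
python3 -m inch '[[0,0,1,0,0,0,-1],[0,0,0,0,0,0,-1]]'
python3 -m inch '[[0,0,1,0,0,0,-1],[0,0,0,0,0,0,-1]]'
```

```text
t: 40.95
tool_pos: [0.4853, -0.1706, 0.005]
tool_rot: [[-0.052, 0.999, 0.001], [0.999, 0.052, -0.0], [-0.0, 0.001, -1.0]]
force: [0.6, 0.3, -1.7]
gripper_width: 0.0347
t: 41.2
tool_pos: [0.4851, -0.1705, 0.0037]
tool_rot: [[-0.052, 0.999, 0.0], [0.999, 0.052, 0.0], [-0.0, 0.0, -1.0]]
force: [0.9, 0.4, -1.2]
gripper_width: 0.0346
t: 41.45
tool_pos: [0.485, -0.1704, 0.0026]
tool_rot: [[-0.052, 0.999, -0.0], [0.999, 0.052, 0.0], [0.0, -0.0, -1.0]]
force: [-0.1, -0.5, -0.7]
gripper_width: 0.0346
t: 41.7
tool_pos: [0.4852, -0.1705, 0.002]
tool_rot: [[-0.052, 0.999, 0.0], [0.999, 0.052, -0.0], [-0.0, 0.0, -1.0]]
force: [-1.2, 0.9, 2.6]
gripper_width: 0.0349
```

```bash
python3 -m inch '[[0,0,-1,0,0,0,-1],[0,0,0,0,0,0,0.2],[0,0,0,0,0,0,0.2],[0,0,0,0,0,0,0.2]]'
python3 -m inch '[[0,0,-5,0,0,0,0.2],[0,0,-25,0,0,0,0.2],[0,0,-35,0,0,0,0.2],[0,0,-25,0,0,0,0.2],[0,0,0,0,0,-0.1665,0.2]]'
python3 -m inch '[[0,0,0,0,0,-0.1665,0.2],[0,0,0,0,0,-0.1665,0.2],[0,0,0,0,0,-0.1665,0.2],[0,0,0,0,0,-0.1665,0.2],[0,0,0,0,0,-0.1665,0.2]]'
python3 -m inch '[[0,0,0,0,0,-0.1665,0.2],[0,0,0,0,0,-0.1665,0.2],[-12,-40,0,0,0,0,0.2],[-12,-40,0,0,0,0,0.2],[-12,-40,0,0,0,0,0.2]]'
python3 -m inch '[[-12,-40,0,0,0,0,0.2],[-12,-40,0,0,0,0,0.2],[-12,-39,0,0,0,0,0.2],[0,0,25,0,0,0,0.2],[0,0,0,0,0,0,0.2]]'
python3 -m inch '[[0,0,0,0,0,0,0.2]]'
python3 -c "
from h import *
go(511,-418,4,169.3)
c=bot.capture('top');print(rects(c,'red',.026,(305,200,352,240)))"
```

```text
t: 42.2
tool_pos: [0.4852, -0.1705, 0.0027]
tool_rot: [[-0.052, 0.999, 0.0], [0.999, 0.052, -0.0], [-0.0, 0.0, -1.0]]
force: [-0.3, 0.0, 0.2]
gripper_width: 0.0512
t: 42.82
tool_pos: [0.4871, -0.1715, 0.0956]
tool_rot: [[-0.221, 0.975, 0.005], [0.975, 0.221, -0.002], [-0.003, 0.004, -1.0]]
force: [0.5, -0.5, -0.4]
gripper_width: 0.051
t: 43.45
tool_pos: [0.4851, -0.1705, 0.093]
tool_rot: [[-0.871, 0.492, 0.0], [0.492, 0.871, -0.0], [-0.0, 0.0, -1.0]]
force: [0.1, -0.3, -0.4]
gripper_width: 0.0512
t: 44.08
tool_pos: [0.4984, -0.2962, 0.0931]
tool_rot: [[-0.983, 0.185, 0.001], [0.185, 0.983, -0.0], [-0.001, -0.0, -1.0]]
force: [0.1, 0.3, -0.2]
gripper_width: 0.0512
t: 44.7
tool_pos: [0.5098, -0.4176, 0.0656]
tool_rot: [[-0.982, 0.186, -0.003], [0.186, 0.982, 0.004], [0.004, 0.003, -1.0]]
force: [-0.1, -0.2, 0.4]
gripper_width: 0.0511
t: 44.82
tool_pos: [0.5114, -0.4182, 0.0682]
tool_rot: [[-0.983, 0.185, -0.0], [0.185, 0.983, 0.0], [0.0, 0.0, -1.0]]
force: [-0.3, -0.3, 0.4]
gripper_width: 0.0514
pos [ 511.4 -418.2   68.2] yaw 169.3 tilt [-0.0002  0.0004] w 0.0514 t 44.825 | rz 0.0 | shift now [ 0.4  0.1 64.2] after turn [ 0.4  0.1 64.2]
[(487.9, -168.5, 100, 39, -87.4)]
```

```bash
python3 -m inch '[[0,0,25,0,0,0,0.2],[0,0,22,0,0,0,0.2],[0,0,11,0,0,0,0.2],[0,0,5,0,0,0,0.2],[0,0,0,0,0,0,0.2]]'
python3 -m inch '[[0,0,0,0,0,0,-1],[0,0,0,0,0,0,-1],[0,0,0,0,0,0,-1],[0,0,0,0,0,0,-1]]'
python3 -m inch '[[0,0,-6,0,0,0,-1],[0,0,-20,0,0,0,-1],[0,0,-35,0,0,0,-1],[0,0,-30,0,0,0,-1],[0,0,0,0,0,0,-1]]'
python3 -m inch '[[0,0,0,0,0,0,-1]]'
python3 -c "
from h import *
go(561,371,90,102.5)"
```

```text
t: 45.5
tool_pos: [0.5117, -0.4188, 0.0052]
tool_rot: [[-0.983, 0.186, 0.0], [0.186, 0.983, -0.0], [-0.001, -0.0, -1.0]]
force: [0.1, 0.4, -0.5]
gripper_width: 0.0516
t: 46.0
tool_pos: [0.5122, -0.4194, 0.0061]
tool_rot: [[-0.983, 0.186, 0.002], [0.186, 0.983, -0.001], [-0.002, -0.001, -1.0]]
force: [-1.1, 0.7, 5.7]
gripper_width: 0.0355
t: 46.62
tool_pos: [0.513, -0.4203, 0.0986]
tool_rot: [[-0.983, 0.186, 0.004], [0.186, 0.983, -0.004], [-0.005, -0.003, -1.0]]
force: [0.3, 0.7, -1.5]
gripper_width: 0.0354
t: 46.75
tool_pos: [0.5109, -0.4182, 0.0945]
tool_rot: [[-0.983, 0.186, -0.001], [0.186, 0.983, 0.001], [0.001, 0.001, -1.0]]
force: [0.2, 0.2, -0.9]
gripper_width: 0.0352
pos [ 510.9 -418.2   94.5] yaw 169.3 tilt [-0.0012  0.0013] w 0.0352 t 46.75 | rz 1.166 | shift now [ 97.3 784.7   5.4] after turn [759.6 219.7   5.4]
```

```bash
python3 -m inch '[[0,0,0,0,0,0.1666,-1],[0,0,0,0,0,0.1666,-1],[0,0,0,0,0,0.1666,-1],[0,0,0,0,0,0.1666,-1],[0,0,0,0,0,0.1666,-1]]'
python3 -m inch '[[0,0,0,0,0,0.1666,-1],[0,0,0,0,0,0.1666,-1],[20,6,0,0,0,0,-1],[38,11,0,0,0,0,-1],[38,11,0,0,0,0,-1]]'
python3 -m inch '[[38,11,0,0,0,0,-1],[38,11,0,0,0,0,-1],[38,11,0,0,0,0,-1],[38,11,0,0,0,0,-1],[38,11,0,0,0,0,-1]]'
python3 -m inch '[[38,11,0,0,0,0,-1],[38,11,0,0,0,0,-1],[38,11,0,0,0,0,-1],[38,11,0,0,0,0,-1],[38,11,0,0,0,0,-1]]'
python3 -m inch '[[38,11,0,0,0,0,-1],[38,11,0,0,0,0,-1],[38,11,0,0,0,0,-1],[38,11,0,0,0,0,-1],[38,11,0,0,0,0,-1]]'
python3 -m inch '[[38,11,0,0,0,0,-1],[38,11,0,0,0,0,-1],[18,5,0,0,0,0,-1],[0,0,0,0,0,0,-1],[0,0,0,0,0,0,-1]]'
python3 -c "
from h import *
go(561,371,20,102.5)"
```

```text
t: 47.38
tool_pos: [0.5102, -0.4176, 0.0932]
tool_rot: [[-0.519, 0.855, -0.003], [0.855, 0.519, 0.003], [0.004, -0.001, -1.0]]
force: [0.3, 0.8, -0.8]
gripper_width: 0.0355
t: 48.0
tool_pos: [0.5167, -0.3171, 0.0933]
tool_rot: [[-0.215, 0.977, -0.003], [0.977, 0.215, 0.003], [0.003, -0.002, -1.0]]
force: [0.6, 0.3, -1.5]
gripper_width: 0.0352
t: 48.62
tool_pos: [0.5291, -0.1197, 0.0937]
tool_rot: [[-0.216, 0.976, -0.003], [0.976, 0.216, 0.001], [0.002, -0.003, -1.0]]
force: [-0.1, -0.1, -1.2]
gripper_width: 0.0355
t: 49.25
tool_pos: [0.5416, 0.0771, 0.0938]
tool_rot: [[-0.216, 0.976, -0.004], [0.976, 0.216, -0.0], [0.001, -0.003, -1.0]]
force: [0.3, -0.3, -0.6]
gripper_width: 0.0357
t: 49.88
tool_pos: [0.5544, 0.274, 0.0935]
tool_rot: [[-0.216, 0.976, -0.003], [0.976, 0.216, -0.001], [-0.001, -0.004, -1.0]]
force: [0.5, -0.1, -1.1]
gripper_width: 0.0352
t: 50.5
tool_pos: [0.5612, 0.3696, 0.0944]
tool_rot: [[-0.216, 0.976, -0.002], [0.976, 0.216, -0.002], [-0.001, -0.002, -1.0]]
force: [0.3, 0.0, -1.7]
gripper_width: 0.0359
pos [561.2 369.6  94.4] yaw 102.4 tilt [-0.0021 -0.0017] w 0.0359 t 50.5 | rz -0.001 | shift now [ 1.5  0.3 74.4] after turn [ 1.5  0.3 74.4]
```

Contact is expected near z = 0 mm.

```bash
python3 -m inch '[[1,0,30,0,0,0,-1],[0,0,30,0,0,0,-1],[0,0,18,0,0,0,-1],[0,0,8,0,0,0,-1],[0,0,4,0,0,0,-1]]'
python3 -m inch '[[0,0,1,0,0,0,-1],[0,0,0,0,0,0,-1]]'
python3 -m inch '[[0,0,1,0,0,0,-1],[0,0,0,0,0,0,-1]]'
python3 -m inch '[[0,0,1,0,0,0,-1],[0,0,0,0,0,0,-1]]'
```

```text
t: 51.12
tool_pos: [0.5622, 0.3717, 0.006]
tool_rot: [[-0.216, 0.976, 0.001], [0.976, 0.216, 0.0], [0.0, 0.001, -1.0]]
force: [0.5, 0.3, -1.2]
gripper_width: 0.0353
t: 51.38
tool_pos: [0.5624, 0.3723, 0.0056]
tool_rot: [[-0.216, 0.976, 0.001], [0.976, 0.216, 0.001], [0.0, 0.002, -1.0]]
force: [0.0, 0.3, -1.2]
gripper_width: 0.0355
t: 51.62
tool_pos: [0.5619, 0.372, 0.004]
tool_rot: [[-0.216, 0.976, 0.0], [0.976, 0.216, 0.0], [0.0, 0.0, -1.0]]
force: [0.3, 0.2, -1.3]
gripper_width: 0.0358
t: 51.88
tool_pos: [0.5617, 0.3718, 0.0026]
tool_rot: [[-0.216, 0.976, -0.0], [0.976, 0.216, -0.0], [-0.0, -0.0, -1.0]]
force: [-0.1, 0.3, -1.8]
gripper_width: 0.0354
```

```bash
python3 -m inch '[[0,0,1.5,0,0,0,-1],[0,0,0,0,0,0,-1]]'
python3 -m inch '[[0,0,1,0,0,0,-1],[0,0,0,0,0,0,-1]]'
python3 -m inch '[[0,0,0.7,0,0,0,-1],[0,0,0,0,0,0,-1]]'
```

```text
t: 52.12
tool_pos: [0.5616, 0.3718, 0.001]
tool_rot: [[-0.216, 0.976, -0.0], [0.976, 0.216, -0.0], [-0.0, -0.0, -1.0]]
force: [-0.1, -0.5, -2.2]
gripper_width: 0.0355
t: 52.38
tool_pos: [0.5618, 0.3719, 0.0002]
tool_rot: [[-0.216, 0.976, 0.0], [0.976, 0.216, 0.0], [0.0, 0.0, -1.0]]
force: [-1.7, -0.8, -1.1]
gripper_width: 0.0355
t: 52.62
tool_pos: [0.5619, 0.3719, 0.0001]
tool_rot: [[-0.216, 0.976, 0.0], [0.976, 0.216, 0.0], [0.0, 0.0, -1.0]]
force: [-1.8, -1.6, 4.3]
gripper_width: 0.0353
```

```bash
python3 -m inch '[[0,0,-1,0,0,0,-1],[0,0,0,0,0,0,0.2],[0,0,0,0,0,0,0.2],[0,0,0,0,0,0,0.2]]'
python3 -m inch '[[0,0,-5,0,0,0,0.2],[0,0,-25,0,0,0,0.2],[0,0,-40,0,0,0,0.2],[0,0,-40,0,0,0,0.2],[0,0,-20,0,0,0,0.2]]'
python3 -m inch '[[20,-40,0,0,0,0,0.2],[20,-40,0,0,0,0,0.2],[20,-40,0,0,0,0,0.2],[20,-40,0,0,0,0,0.2],[20,-20,0,0,0,0,0.2]]'
python3 -m inch '[[0,0,0,0,0,0,0.2],[0,0,0,0,0,0,0.2]]'
python3 -c "
from h import *
c=bot.capture('top');s=bot.capture('side')
for k,r in dict(white=(292,145,330,168),yellow=(209,145,258,172),green=(195,210,245,240),red=(305,200,352,240),blue=(111,175,165,215)).items():print(k,rects(c,k,.026,r))
cv2.imwrite('pics/d9.png',np.vstack([cv2.resize(c['frame'][135:245,85:355],(735,300)),cv2.resize(s['frame'][120:290,190:395],(360,299)).repeat(1,0) if 0 else np.hstack([cv2.resize(s['frame'][120:290,190:395],(360,299)),np.zeros((299,375,3),np.uint8)])])[:,:,::-1])"
```

```text
t: 53.12
tool_pos: [0.5619, 0.3719, 0.0005]
tool_rot: [[-0.216, 0.976, 0.0], [0.976, 0.216, 0.0], [0.0, 0.0, -1.0]]
force: [0.0, 0.5, -0.5]
gripper_width: 0.051
t: 53.75
tool_pos: [0.5631, 0.3726, 0.134]
tool_rot: [[-0.216, 0.976, 0.004], [0.976, 0.216, 0.002], [0.001, 0.004, -1.0]]
force: [0.8, -0.4, -0.8]
gripper_width: 0.0512
t: 54.38
tool_pos: [0.3622, 0.4306, 0.1311]
tool_rot: [[-0.217, 0.976, -0.0], [0.976, 0.217, 0.0], [0.0, -0.0, -1.0]]
force: [0.1, -0.1, 0.9]
gripper_width: 0.0514
t: 54.62
tool_pos: [0.3652, 0.4306, 0.1309]
tool_rot: [[-0.216, 0.976, 0.001], [0.976, 0.216, 0.0], [0.0, 0.001, -1.0]]
force: [0.9, 0.3, -0.5]
gripper_width: 0.0513
white [(666.6, -124.4, 100, 37, -89.9)]
yellow [(662.1, 102.2, 101, 39, -89.9)]
green [(471.9, 134.9, 103, 39, -89.9)]
red [(487.9, -168.2, 101, 39, -87.4)]
blue [(563.4, 371.1, 102, 39, -77.3)]
```

View pics/d9.png

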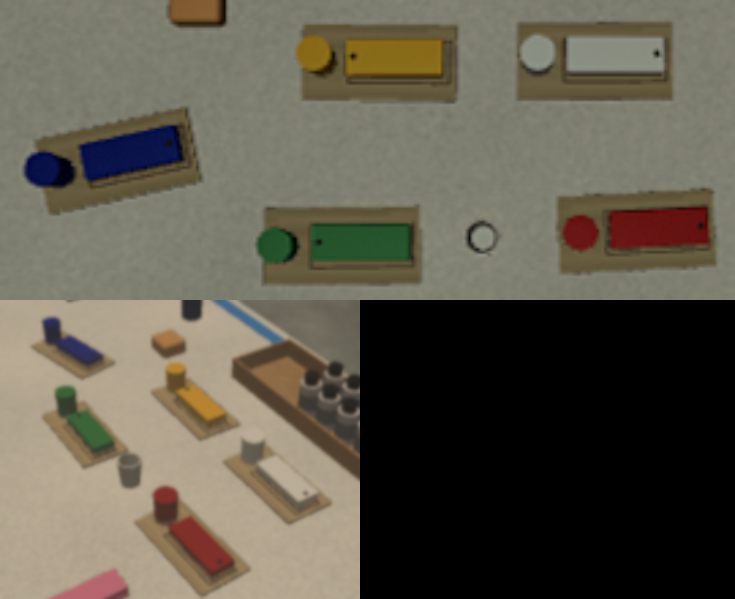

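All five tiles lie flat inside their outlines, and nothing touches the robot.

```bash
python3 -c "
from station import bot
print(bot.hand_in(), bot.sense()['t'])"
```

```text
the job is handed in; nothing more can be done
the job is handed in; nothing more can be done
```

The job is handed in. I moved the tiles in the order white, yellow, green, red, blue, lowered each until the force reading showed board contact, then released it and backed off. This took about 55 s of the 120 s, and `hand_in` gives no verdict, so success is not confirmed.

- **Last check (both cameras, after the arm had backed off):** all five tiles lie flat, glazed face up, on the board of their own colour. By my measurements the centres are 2 to 5 mm from the outline centres (limit 12 mm), and the long axes agree to well under 2 degrees (limit about 11).
- **What disagreed:** the tiles seem shifted 2 to 4 mm towards +x. I took this as parallax and calibration error and did not correct it. Yellow also sits a few mm off along its length, still inside its outline.
- **What failed on the way:** the first grasp of white closed empty above it, because the open fingertips stood higher than I had assumed. Nothing in the stack moved, and I gripped deeper on the second try.
- **Yellow's grip:** yellow was held nearer the fingertips than intended, but stayed level all the way.

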